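# Sort the brew caddy and hold it by its extended handle

## Robot

A 6-joint arm with a two-finger parallel gripper is mounted at the origin on the work surface. World frame = base frame: x ahead of the robot, y to its left, z up, the work surface at z = 0. Lengths are in mm, angles in rad, forces in N, time in s.
With the tool pointing down it reaches from about 350 to 775 mm from the base axis. Payload 7.3 kg.
Tool frame: the origin (TCP) lies midway between the tips of the shut fingers; the grasp point (between the pads) lies 19 mm behind it; z points along the fingers, y is the line along which they close (so a half turn about z gives the same grasp; the last joint's range is limited). The gripper opens to 92 mm and grips with 3 to 60 N. Pads are 19 mm wide; open, the fingers measure 130 mm over their backs; the gripper's body (75 mm by 190 mm) begins 47 mm behind the grasp point.
Start: joints at [1.12, 0.342, 1.524, -0, 1.275, -0.146], TCP at [157.539, 500.826, 226.741] pointing down, gripper open.
Joint ranges: [-2.53, 2.53], [-0.77, 2.02], [0.04, 2.7], [-1, 4.14], [0.28, 2.66], [-3.11, 3.11]. Speed limits (rad/s): [2.57, 2.57, 3.14, 3.14, 3.14, 3.14].

## Interface

Orientations are given as [roll, pitch, yaw] about the fixed x, y, z axes, in that order (R = Rz(yaw) Ry(pitch) Rx(roll)).
In Python, from plant import get_obs, capture, camera_model, close_job, search_frame, regions_of, pinpoint gives the robot as it stands. The module is installed in compiled form; this text tells all that it offers.
- The arm moves only by the shell command python3 -m pendant 'ROWS'. ROWS is JSON, one flat list of numbers, 7 for each row, row after row: the shift along the tool's x, y, z in units of 30 mm (1.0 is 30 mm), then the turn, a rotation vector about the tool's x, y, z in units of 4 degrees (1.0 is 4 degrees), then the closure, from -1 (fully open) to 1 (shut), so that 0 is half open. In form: [dx, dy, dz, wx, wy, wz, gripper, dx, dy, dz, wx, wy, wz, gripper, ...]. A call has 1 to 12 rows; each row shifts and turns the commanded pose from where the row before left it, along the tool's axes as they then stand; what a row does not reach is not made up. A row lasts 1/10 s, in which the tool goes at most 50 mm and 8.59 degrees, less where a joint would pass 70% of its speed; a pose out of reach is approached as far as the arm can. A call with a number of a shift or a turn outside -1 to 1 is refused whole. A call with a gripper value outside its range is refused whole. The fingers move at their own pace and stop on an object; the grip force is fixed at half the most. Time passes only in rows, so rows that do not move let the fingers close. It gives the time, the measured TCP pose, the force, the opening and the grip force at its end, in the units of the state.
- get_obs(): the state, without advancing time (a new reading comes with each control period).
- capture(name): name is "scene" or "top"; returns the picture (384x512x3 uint8, red, green, blue); there is no depth.
- camera_model(name): a dict with "fov_y" (degrees; the focal length in pixels is half the picture's height over the tangent of half this angle, whatever the lens; pixels are square), "cx", "cy" (the principal point, pixels), "pose" (4x4, takes a point from camera to world coordinates). Camera axes: x right, y up, looking along -z (the intrinsics and any distortion apply to the point x, -y, -z); pixel columns grow to the right and rows downward; lengths in mm; the calibration is good to about 2 mm. A picture is of the moment at which its call begins. camera_model takes no time and is no camera call.
- close_job(): hands the job in; it is judged then, once.
Trained networks look in the newest picture that a camera, given by its name, has taken for a name from the list of things; names that differ only in an ending like _2 or _b are one class to them, and where a whole thing is asked for, a point or a joint stands for the part that bears it (a point fixed in the world has none). Each returns a list of dicts, best first, with "score" (0 to 1); they miss things now and then, are a little off and sometimes report something else, mostly with a low value. They report only what shows in the picture. A call takes as long as a camera call. They do not tell look-alikes from the thing itself.
- search_frame(camera, thing): "location" ([column, row] in pixels, amid what is visible of it).
- regions_of(camera, thing): "pixels" (384x512 bool, what is visible of it) and "location" ([column, row] in pixels, amid what is visible of it).
- pinpoint(camera, thing): "location" ([column, row] in pixels: a listed point, or the origin of a listed thing).
The state is a dict: "time": time; "joint_positions": joint angles; "dq": joint speeds; "tau": joint torques, N m; "tool_pos": TCP position; "tcp_rot": TCP orientation; "contact_force": force on the tool from outside, world axes, zero at the start; "moment": the same for the moment, N m; "grip_width": finger opening in mm; "finger_force": force on a finger pad.
Only numpy, scipy, OpenCV 4.12 (cv2) and the standard library are available. Lean on these libraries where they do the work, as an engineer would, in place of code of your own. Each camera call takes 0.05 s, during which the arm holds its last target. There are 200 camera calls.

## Task

Sort the loose coffee things into the brew caddy: the yellow scoop into the green-lined bin and both coffee capsules into the cork-lined bin. Then squeeze the red button in the caddy's black handle, pull the handle out to its second (last) stop, and lift the caddy by it level and clear of the counter, about a hand's breadth at most. Finish while holding it still there by the extended handle, everything still in its bin, and leave the cups, pitcher and bowl alone.

Things in the scene. Friction and masses are not known exactly. Their poses are not given: they have to be found in the camera images.
- caddy: White loose tote, 0.6 to 0.8 kg, 160 (own x) x 244 (own y) mm, walls 45 mm high. Origin: centre of its underside, z up. Green-lined bin on its +y side, cork-lined bin on its -y side; between them, from y = -22 to 22 mm, two 45 mm walls and a grey column, 100 (x) x 22 (y) mm and 72 mm high, out of which the handle telescopes up. Slides if pushed.
- green_bin (a point): Centre of the green-lined bin's inner floor, 70 mm from the caddy's centre along its +y and 7 mm above its underside. Inside 150 mm (own x) by 96 mm (own y), walls 45 mm above the counter. Axes as the caddy's.
- cork_bin (a point): Centre of the cork-lined bin's inner floor, 70 mm from the caddy's centre along its -y and 7 mm above its underside; same size as the green one. Axes as the caddy's.
- handle_grip (a point): Centre of the black handle bar, moving with it; 87 mm above the caddy's underside when the handle is in, 147 mm when fully out. The bar runs along the caddy's x: 100 mm long, 26 mm thick (own y), 22 mm high, on two steel posts. Axes as the caddy's. Its red button is in the middle of the bar's +y side.
- button_face (a point): Centre of the outer face of the red button (36 mm along the bar, 14 mm high), which stands 5.5 mm proud of the bar's +y side, so bar and button together are 31.5 mm thick. Gripping the bar across its thickness (along the caddy's y) at the middle squeezes the button flush and keeps it pressed.
- button (a joint): Travel of the red button into the bar, m: 0 out, 0.0055 flush, 0.006 its end; spring 1.4 N at rest, 4 N fully in. Pressed less than about 3 mm, its latch locks the handle where it is in, at the first stop (30 mm) or at the second (60 mm); pressed fully, the handle slides on past the first stop.
- handle (a joint): How far the handle is pulled out (up along the caddy's z), m: 0 in, 0.030 first stop, 0.060 second and last stop. With the button pressed it slides with 2 to 3 N at 0.05 m/s, less than the caddy's weight, so the caddy stays down until the last stop. It starts in.
- scoop: Yellow plastic coffee scoop, 22 to 37 g, standing on its cup: cup 44 mm across at the rim, 38 mm at its foot, 30 mm high. Origin: centre of the cup's underside, z up. A straight handle leaves the cup along the scoop's own -x, out to x = -87 mm: 12 mm wide (own y), 8 mm thick, from 22 to 30 mm above the underside.
- capsule_a: Copper-coloured coffee capsule, 14 g, standing on its flange: flange 37 mm across and 2 mm thick, body 31 mm across tapering to 29 mm at 24 mm height, then a rounded top, 30 mm high in all. Origin: centre of its underside, z up.
- capsule_b: Blue coffee capsule, same shape and size as the copper one. Origin: centre of its underside, z up.
- cups: Bystander: two stacked glass espresso cups, 58 mm across, 76 mm high together. Origin: centre of the underside.
- pitcher: Bystander: stainless steel pitcher, 84 mm across, 105 mm high, handle on its +y side. Origin: centre of the underside.
- bowl: Bystander: charcoal ceramic bowl, 124 mm across, 50 mm high. Origin: centre of the underside.
Things that resemble listed ones, but are neither listed nor needed, are in the scene too. Several things look just like the capsule_b: the one meant starts nearest to the robot's base.

How it is judged (in metres and radians):
On the way, in this order (a step that is already met when the one before it is completed fails the run):
1. the scoop is in the green-lined bin and both capsules in the cork-lined bin, the handle still in (y of scoop in the frame of caddy between 0.022 and 0.118 m and x of scoop in the frame of caddy between -0.075 and 0.075 m and z of each of scoop, capsule_a, capsule_b in the frame of caddy below 0.035 m and y of capsule_a in the frame of caddy between -0.118 and -0.022 m and x of capsule_a in the frame of caddy between -0.075 and 0.075 m and y of capsule_b in the frame of caddy between -0.118 and -0.022 m and x of capsule_b in the frame of caddy between -0.075 and 0.075 m and value of joint handle below 0.01 m), for 0.2 s.
2. the red button is pressed in, the handle still in, and the caddy on the counter (value of joint button above 0.004 m and value of joint handle below 0.012 m and height (world z) of caddy below 0.01 m), for 0.04 s.
3. the handle is out to its second stop (value of joint handle above 0.056 m), for 0.1 s.
At the end, for the whole second after the job is handed in: The caddy hangs still (< 0.04 m/s, 0.4 rad/s) from the fingers (> 3 N), 20 to 140 mm above the counter, tilt < 0.2 rad, touching no bystander; handle out > 56 mm; scoop origin in the green-lined bin, both capsule origins in the cork-lined bin, < 35 mm above the caddy's underside (y of scoop in the frame of caddy between 0.022 and 0.118 m and x of scoop in the frame of caddy between -0.075 and 0.075 m and z of each of scoop, capsule_a, capsule_b in the frame of caddy below 0.035 m and y of capsule_a in the frame of caddy between -0.118 and -0.022 m and x of capsule_a in the frame of caddy between -0.075 and 0.075 m and y of capsule_b in the frame of caddy between -0.118 and -0.022 m and x of capsule_b in the frame of caddy between -0.075 and 0.075 m and value of joint handle above 0.056 m and height (world z) of caddy between 0.02 and 0.14 m and angle between caddy's own z axis and vertical below 0.2 rad and linear speed of caddy below 0.04 m/s and angular speed of caddy below 0.4 rad/s and contact force between the fingers and caddy above 3 N and contact force between caddy and cups below 0.3 N and contact force between caddy and pitcher below 0.3 N and contact force between caddy and bowl below 0.3 N); the arm keeps its last pose, push and grip.
It fails at once if the stacked glass cups moved more than 25 mm or tipped over (distance of cups from where it was at the start of the episode above 0.025 m or angle between cups's own z axis and vertical above 0.35 rad).
It fails at once if the steel pitcher moved more than 25 mm or tipped over (distance of pitcher from where it was at the start of the episode above 0.025 m or angle between pitcher's own z axis and vertical above 0.35 rad).
It fails at once if the charcoal bowl moved more than 25 mm or tipped over (distance of bowl from where it was at the start of the episode above 0.025 m or angle between bowl's own z axis and vertical above 0.35 rad).
It also fails if it takes over 72 s, if anything falls off the work surface, if the arm or the gripper's body presses on something with over 40 N, if the wrist force passes 120 N, or if a joint passes its speed limit or range.

## Working session

There is one attempt and no reset: what is moved stays moved. The work goes in short steps, Python scripts to look and compute and a shell command to move; the robot and the scene stay as the last step left them, time stands still between calls to the robot, and variables do not carry over. Pictures are saved under pics/ and viewed, at most 10 in all, crops included, and the job is handed in when it is done.

```bash
mkdir -p pics; cat > h.py <<'E'
import numpy as np,cv2
from plant import *
def ray(cam,px):
    m=camera_model(cam);f=192/np.tan(np.radians(m["fov_y"])/2);P=np.array(m["pose"])
    d=np.array([(px[0]-m["cx"])/f,-(px[1]-m["cy"])/f,-1]);return P[:3,3],P[:3,:3]@d
def onz(cam,px,z):
    o,d=ray(cam,px);return o+d*(z-o[2])/d[2]
def proj(cam,p):
    m=camera_model(cam);f=192/np.tan(np.radians(m["fov_y"])/2);P=np.array(m["pose"])
    c=P[:3,:3].T@(np.array(p)-P[:3,3]);return np.array([m["cx"]+f*c[0]/-c[2],m["cy"]-f*c[1]/-c[2]])
Z=dict(scoop=0,capsule_a=0,capsule_b=0,cups=0,pitcher=0,bowl=0,caddy=0,green_bin=7,cork_bin=7,handle_grip=87,button_face=87)
E
python3 - <<'E'
from h import *
np.set_printoptions(precision=1,suppress=True)
ims=[]
for c in("scene","top"):
    m=camera_model(c);print(c,{k:v for k,v in m.items() if k!="pose"},np.array(m["pose"])[:3].tolist())
    im=capture(c);cv2.imwrite(f"pics/{c}0.png",cv2.resize(im[...,::-1],(800,600),interpolation=cv2.INTER_CUBIC))
    for t in Z:
        for r in pinpoint(c,t)[:5]:
            print(c,t,round(r["score"],2),np.array(r["location"]),onz(c,r["location"],Z[t])[:2])
print(get_obs())
E
```

```text
scene {'fov_y': 46.0442032735893, 'cx': 259.7171292014369, 'cy': 189.85509557635578} [[-0.5928287428436275, -0.6383342111688886, 0.4910025626306209, 1067.421569589948], [0.805299720171151, -0.4647225624235627, 0.36813761104611875, 428.1208139853836], [-0.006814862486485343, 0.613646783439684, 0.7895512540826084, 844.7282448628852]]
scene scoop 0.65 [287.  229.8] [596.8 149.5]
scene capsule_a 0.85 [401.2 277.8] [555.3 404.5]
scene capsule_a 0.72 [333.1 184.4] [425.7 166.1]
scene capsule_a 0.66 [377.5 247.7] [519.9 332.3]
scene capsule_a 0.61 [369.7 279.9] [597.6 354.6]
scene capsule_b 0.85 [401.2 277.8] [555.3 404.5]
scene capsule_b 0.72 [333.1 184.4] [425.7 166.1]
scene capsule_b 0.66 [377.5 247.7] [519.9 332.3]
scene capsule_b 0.61 [369.7 279.9] [597.6 354.6]
scene cups 0.84 [328.9 313.1] [708. 324.]
scene pitcher 0.6 [141.2 217.4] [ 763.8 -136. ]
scene pitcher 0.49 [217.1 164.5] [540.2 -98.3]
scene bowl 0.87 [216.2 270.7] [766.9  87.3]
scene caddy 0.83 [216.4 164.4] [540.9 -99.9]
scene green_bin 0.7 [229.9 174.8] [551.8 -47.9]
scene cork_bin 0.87 [198.5 148.4] [ 530.6 -166.6]
scene
[... 1045 characters left out ...]
298.9 212.7] [551.3 -46.6]
top caddy 0.64 [318.8 216.2] [ 541.7 -102.1]
top green_bin 0.9 [298.1 214. ] [547.2 -43.6]
top cork_bin 0.51 [229.1 202.3] [579.1 148. ]
top handle_grip 0.69 [327.2 217.3] [ 533.6 -110.3]
top handle_grip 0.15 [330.9 138.8] [ 741.1 -123.7]
top button_face 0.4 [319.2 216.2] [536.4 -89.7]
{'time': 1.2, 'joint_positions': array([ 1.1,  0.3,  1.5,  0. ,  1.3, -0.1]), 'dq': array([ 0., -0., -0., -0., -0.,  0.]), 'tau': array([  0. , -43.1, -24.4,   0.1,   0. ,  -0. ]), 'tool_pos': array([157.5, 500.8, 226.7]), 'tcp_rot': array([3.1, 0. , 2.8]), 'contact_force': array([0.9, 0.7, 0.8]), 'moment': array([-0., -0.,  0.]), 'finger_force': 0.0, 'grip_width': 92.14932812506851}
```

View pics/top0.png

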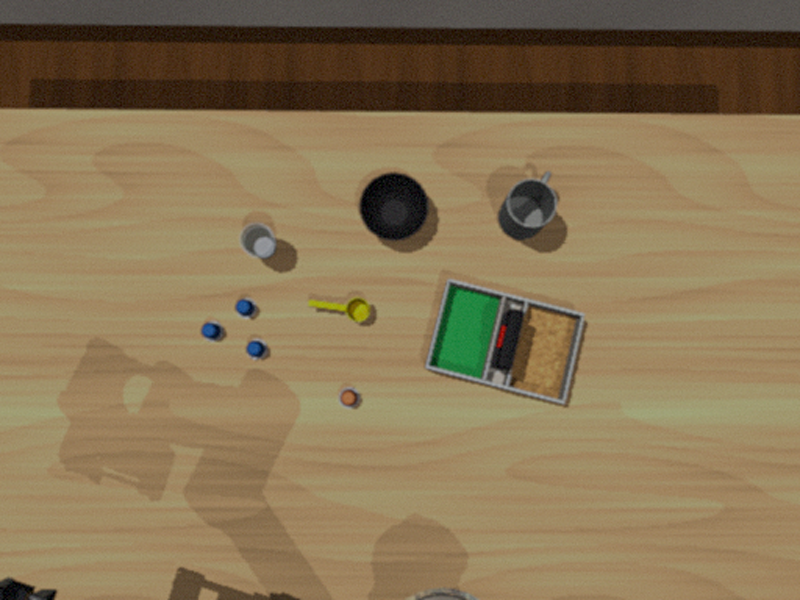

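View pics/scene0.png

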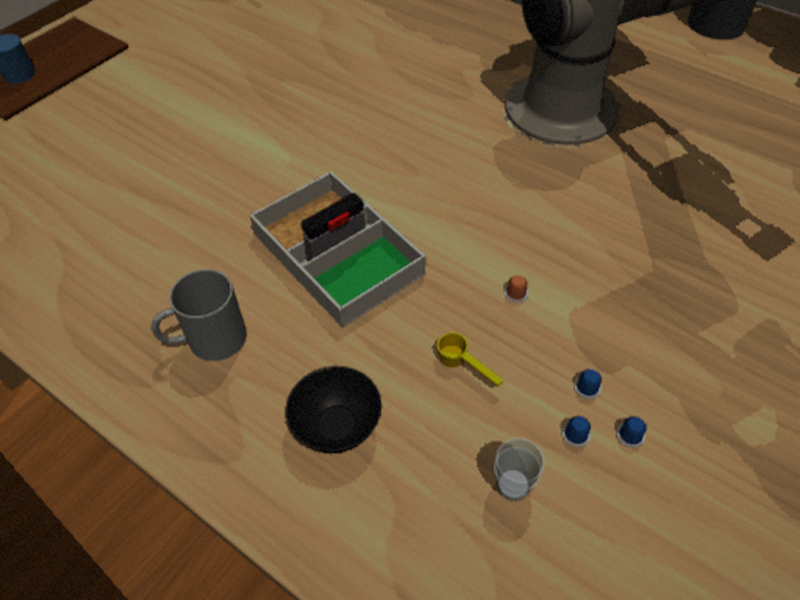

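Top view (picture pixels ×0.64): the caddy is at (319,216) with the green bin to its left, the scoop at (230,199) with its handle to the left, and copper at (223,254). There are three blue capsules: (163,223), (135,211) and (158,196). They lie at ranges of about 616, 687 and 693 mm, so (163,223) is nearest the base and fits capsule_b. I'll refine the poses by fitting silhouettes and confirm with a crop.

```bash
cat > fit.py <<'E'
from h import *
from scipy.optimize import minimize
S=4
def circ(r,z): a=np.linspace(0,2*np.pi,32,endpoint=False);return np.c_[r*np.cos(a),r*np.sin(a),z+0*a]
def box(x0,x1,y0,y1,z0,z1): return np.array([[x,y,z] for x in(x0,x1) for y in(y0,y1) for z in(z0,z1)],float)
MOD=dict(scoop=[np.r_[circ(19,0),circ(22,30)],box(-87,-18,-6,6,22,30)],
 cap=[np.r_[circ(15.5,2),circ(14.5,24),circ(9,29)]],
 caddy=[box(-80,80,-122,122,0,45),box(-50,50,-11,11,0,72),box(-50,50,-13,13,76,98)],
 red=[box(-18,18,13,18.5,80,94)])
def render(cam,parts,p):
    c,s=np.cos(p[2]),np.sin(p[2]);im=np.zeros((384*S,512*S),np.uint8)
    for q in parts:
        w=np.c_[q[:,0]*c-q[:,1]*s+p[0],q[:,0]*s+q[:,1]*c+p[1],q[:,2]+(p[3] if len(p)>3 else 0)]
        px=np.array([proj(cam,v) for v in w])
        cv2.fillConvexPoly(im,cv2.convexHull(np.round((px+.5)*S-.5).astype(np.int32)),1)
    return im>0
def fit(masks,parts,p0,yaw=True):
    M={c:cv2.resize(m.astype(np.float32),None,fx=S,fy=S,interpolation=cv2.INTER_LINEAR)>.5 for c,m in masks.items()}
    def cost(v):
        p=list(v)if yaw else[v[0],v[1],0];t=0
        for c in M:
            r=render(c,parts,p);t-=(r&M[c]).sum()/max(1,(r|M[c]).sum())
        return t/len(M)
    n=3 if yaw else 2
    sim=np.array([p0[:n]]+[np.array(p0[:n])+d for d in (np.diag([12,12,.15])[:n,:n])])
    r=minimize(cost,p0[:n],method="Nelder-Mead",options=dict(initial_simplex=sim,xatol=.2,fatol=1e-4,maxiter=90))
    return np.round(r.x,3),round(-r.fun,3)
def near(cam,thing,p,z=15):
    t=proj(cam,[*p,z]);L=regions_of(cam,thing);
    L=sorted(L,key=lambda r:np.hypot(*(np.array(r["location"])-t)));return L[0]["pixels"] if L and np.hypot(*(np.array(L[0]["location"])-t))<25 else None
def hsv(cam,lo,hi,p,z,r):
    im=cv2.cvtColor(capture(cam),cv2.COLOR_RGB2HSV);m=cv2.inRange(im,lo,hi)
    k=np.zeros_like(m);t=proj(cam,[*p,z]);cv2.circle(k,(int(t[0]),int(t[1])),r,255,-1);return (m&k)>0
E
python3 - <<'E'
from fit import *
C=("scene","top")
for n,parts,p0,lo,hi,z,r,yaw in [("scoop","scoop",(589,145,-1.7),(20,120,50),(35,255,255),25,60,True),
 ("capsule_a","cap",(430,160,0),(0,110,80),(12,255,255),15,13,False),("capsule_b","cap",(520,331,0),(100,120,30),(130,255,255),15,13,False),
 ("red","red",(540,-104,-.2),(170,150,60),(180,255,255),87,30,True)]:
    for cs in (C,("top",),("scene",)):
        m={c:hsv(c,lo,hi,p0[:2],z,r)|(hsv(c,(0,150,60),(4,255,255),p0[:2],z,r) if n=="red" else False) for c in cs}
        print(n,cs,[int(v.sum()) for v in m.values()],fit(m,MOD[parts],p0,yaw))
m={c:near(c,"caddy",(540,-104)) for c in C}
m={c:v for c,v in m.items() if v is not None}
print("caddy",[int(v.sum()) for v in m.values()],fit(m,MOD["caddy"],(541,-104,-.2)))
for c in m: print(c,fit({c:m[c]},MOD["caddy"],(541,-104,-.2)))
im=capture("top")[180:270,120:255]
cv2.imwrite("pics/crop.png",cv2.resize(im[...,::-1],None,fx=5,fy=5,interpolation=cv2.INTER_CUBIC))
E
```

```text
Traceback (most recent call last):
  File "fit.py", line 26, in fit
    r=minimize(cost,p0[:n],method="Nelder-Mead",options=dict(initial_simplex=sim,xatol=.2,fatol=1e-4,maxiter=90))
  File "fit.py", line 22, in cost
    r=render(c,parts,p);t-=(r&M[c]).sum()/max(1,(r|M[c]).sum())
  File "fit.py", line 14, in render
    px=np.array([proj(cam,v) for v in w])
                 ~~~~^^^^^^^
  File "h.py", line 9, in proj
    m=camera_model(cam);f=192/np.tan(np.radians(m["fov_y"])/2);P=np.array(m["pose"])
ValueError: time passes only in moves, steps and waits
```

```bash
sed -i 's/^from plant import \*/from plant import *\nimport functools\ncamera_model=functools.cache(camera_model)/' h.py
sed -i 's/^def hsv.*/def hsv(im,cam,lo,hi,p,z,r):/; s/im=cv2.cvtColor(capture(cam),cv2.COLOR_RGB2HSV);/im=cv2.cvtColor(im,cv2.COLOR_RGB2HSV);/' fit.py
python3 - <<'E'
from fit import *
C=("scene","top"); I={c:capture(c) for c in C}
for n,parts,p0,lo,hi,z,r,yaw in [("scoop","scoop",(589,145,-1.7),(20,120,50),(35,255,255),25,60,True),
 ("capsule_a","cap",(430,160,0),(0,110,80),(12,255,255),15,13,False),("capsule_b","cap",(520,331,0),(100,120,30),(130,255,255),15,13,False),
 ("red","red",(540,-104,-.2),(170,150,60),(180,255,255),87,30,True)]:
    for cs in (C,("top",),("scene",)):
        m={c:hsv(I[c],c,lo,hi,p0[:2],z,r)|(hsv(I[c],c,(0,150,60),(4,255,255),p0[:2],z,r) if n=="red" else False) for c in cs}
        print(n,cs,[int(v.sum()) for v in m.values()],fit(m,MOD[parts],p0,yaw))
m={c:near(c,"caddy",(540,-104)) for c in C}
m={c:v for c,v in m.items() if v is not None}
print("caddy",[int(v.sum()) for v in m.values()],fit(m,MOD["caddy"],(541,-104,-.2)))
for c in m: print(c,fit({c:m[c]},MOD["caddy"],(541,-104,-.2)))
im=I["top"][180:270,120:255]
cv2.imwrite("pics/crop.png",cv2.resize(im[...,::-1],None,fx=5,fy=5,interpolation=cv2.INTER_CUBIC))
print(get_obs()["time"])
E
```

```text
scoop ('scene', 'top') [572, 357] (array([589.881, 148.542,  -1.709]), np.float64(0.913))
scoop ('top',) [357] (array([590.217, 148.387,  -1.705]), np.float64(0.893))
scoop ('scene',) [572] (array([589.075, 149.238,  -1.718]), np.float64(0.949))
capsule_a ('scene', 'top') [105, 38] (array([437.053, 162.959]), np.float64(0.463))
capsule_a ('top',) [38] (array([435.785, 164.288]), np.float64(0.353))
capsule_a ('scene',) [105] (array([436.563, 163.483]), np.float64(0.574))
capsule_b ('scene', 'top') [176, 73] (array([521.087, 327.971]), np.float64(0.701))
capsule_b ('top',) [73] (array([519.399, 326.799]), np.float64(0.622))
capsule_b ('scene',) [176] (array([521.687, 327.735]), np.float64(0.786))
red ('scene', 'top') [79, 58] (array([ 5.37546e+02, -1.07888e+02, -1.38000e-01]), np.float64(0.755))
red ('top',) [58] (array([ 5.38873e+02, -1.09103e+02, -7.50000e-02]), np.float64(0.689))
red ('scene',) [79] (array([ 5.36899e+02, -1.06850e+02, -1.91000e-01]), np.float64(0.825))
caddy [6011, 5468] (array([ 5.35828e+02, -1.06174e+02, -2.53000e-01]), np.float64(0.974))
scene (array([ 5.35812e+02, -1.06512e+02, -2.46000e-01]), np.float64(0.968))
top (array([ 5.34907e+02, -1.06143e+02, -2.53000e-01]), np.float64(0.982))
1.5
```

View pics/crop.png

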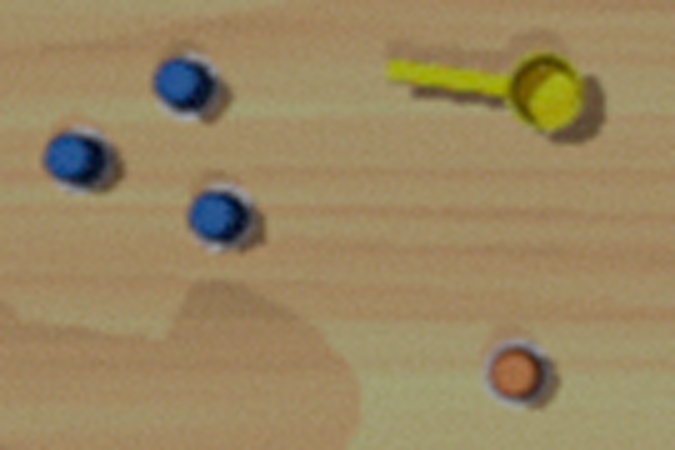

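The crop confirms it: the blue capsule at crop (218,217), which is image (163.6,223.4), is the lower-right of the three and nearest the base. Copper is at (515,372) and the scoop cup at (548,92). I'm writing a planner helper that turns a target into totals in tool units.

```bash
cat > plan.py <<'E'
# plan.go(x,y,z,yaw): totals in row units: turn wz first, then dx,dy,dz along the turned tool axes
from h import *
from scipy.spatial.transform import Rotation as R
CAD=np.array([535.8,-106.2,-.253])
def cad(x,y,p=CAD): c,s=np.cos(p[2]),np.sin(p[2]);return p[0]+c*x-s*y,p[1]+s*x+c*y
def go(x,y,z,yaw=None,frm=None):
    o=get_obs();p=np.array(o["tool_pos"] if frm is None else frm[:3],float)
    y0=o["tcp_rot"][2] if frm is None else frm[3]
    yaw=y0 if yaw is None else yaw
    d=(yaw-y0+np.pi)%(2*np.pi)-np.pi
    t=R.from_euler("xyz",[np.pi,0,y0+d]).as_matrix().T@(np.array([x,y,z])-p)
    print("wz %.2f"%(-np.degrees(d)/4),"shift %.3f %.3f %.3f"%tuple(t/30),"| yaw now %.3f"%y0)
    return x,y,z,y0+d
E
python3 - <<'E'
from plan import *
o=get_obs();print(o["tool_pos"].round(1),o["tcp_rot"].round(4),o["joint_positions"].round(3),round(o["time"],2))
# closing dir angle a = yaw-90deg (tool y=(sin yaw,-cos yaw))
for a in(131,131-180): y=np.radians(a+90);go(521,328,100,y)
c=[cad(-28,-78),cad(28,-62),cad(0,70)];print(c)
E
```

```text
[157.5 500.8 226.7] [3.1415 0.     2.8368] [ 1.12   0.342  1.524  0.     1.275 -0.146] 1.5
wz -14.62 shift -5.364 -12.296 4.224 | yaw now 2.837
wz 30.38 shift 5.364 12.296 4.224 | yaw now 2.837
[(np.float64(489.1672090266595), np.float64(-174.70826815820658)), (np.float64(547.3894499353806), np.float64(-173.23495095989333)), (np.float64(553.3216705189798), np.float64(-38.42839044095004))]
```

```bash
python3 -m pendant '[0,0,0.3,0,0,1,-0.4,0,0,0.3,0,0,1,-0.4,0,0,0.3,0,0,1,-0.4,0,0,0.3,0,0,1,-0.4,0,0,0.3,0,0,1,-0.4,0,0,0.3,0,0,1,-0.4,0,0,0.3,0,0,1,-0.4,0,0,0.3,0,0,1,-0.4,0,0,0.3,0,0,1,-0.4,0,0,0.3,0,0,1,-0.4,0,0,0.3,0,0,1,-0.4,0,0,0.3,0,0,1,-0.4]' | tail -5
python3 -m pendant '[0,0,0,0,0,1,-0.4,0,0,0,0,0,1,-0.4,0,0,0,0,0,1,-0.4,0,0,0,0,0,1,-0.4,0,0,0,0,0,1,-0.4,0,0,0,0,0,1,-0.4,0,0,0,0,0,1,-0.4,0,0,0,0,0,1,-0.4,0,0,0,0,0,1,-0.4,0,0,0,0,0,0.75,-0.4,0,0,0,0,0,0,-0.4]'
python3 -c "
from plan import *
go(521,328,60,1.318)"
```

```text
tool_pos: [157.6, 500.9, 118.4]
tcp_rot: [3.141, -0.0, 1.996]
contact_force: [-0.6, -0.4, -0.3]
grip_width: 64.3
finger_force: 0.0
time: 3.8
tool_pos: [157.6, 500.9, 118.8]
tcp_rot: [3.142, -0.0, 1.318]
contact_force: [0.7, -0.7, 0.4]
grip_width: 64.4
finger_force: 0.0
wz -0.00 shift -2.550 13.171 1.959 | yaw now 1.318
```

```bash
python3 -m pendant '[-0.2,1,0,0,0,0,-0.4,-0.2,1,0,0,0,0,-0.4,-0.2,1,0,0,0,0,-0.4,-0.2,1,0,0,0,0,-0.4,-0.2,1,0,0,0,0,-0.4,-0.2,1,0,0,0,0,-0.4,-0.2,1,0,0,0,0,-0.4,-0.2,1,0,0,0,0,-0.4,-0.2,1,0,0,0,0,-0.4,-0.2,1,0,0,0,0,-0.4,-0.2,1,0,0,0,0,-0.4,-0.2,1,0,0,0,0,-0.4]' | tail -7
python3 -m pendant '[-0.08,0.58,0.98,0,0,0,-0.4,-0.08,0.58,0.98,0,0,0,-0.4,0,0,0,0,0,0,-0.4,0,0,0,0,0,0,-0.4]' | tail -7
python3 -c "
from plan import *
go(521,328,4,1.318)"
```

```text
time: 5.0
tool_pos: [489.3, 340.5, 118.7]
tcp_rot: [-3.142, -0.0, 1.32]
contact_force: [-0.3, 0.9, -0.4]
grip_width: 64.4
finger_force: 0.0
time: 5.4
tool_pos: [520.3, 327.7, 59.6]
tcp_rot: [-3.14, 0.001, 1.319]
contact_force: [-0.2, -0.2, 0.5]
grip_width: 64.1
finger_force: 0.0
wz 0.01 shift 0.015 0.022 1.855 | yaw now 1.319
```

```bash
python3 -m pendant '[0,0,0.6,0,0,0,-0.4,0,0,0.6,0,0,0,-0.4,0,0,0.4,0,0,0,-0.4,0,0,0.25,0,0,0,-0.4,0,0,0,0,0,0,1,0,0,0,0,0,0,1,0,0,0,0,0,0,1,0,0,0,0,0,0,1,0,0,0,0,0,0,1,0,0,0,0,0,0,1]' | tail -7
python3 -m pendant '[0,0,-0.5,0,0,0,1,0,0,-1,0,0,0,1,0,0,-1,0,0,0,1,0,0,-1,0,0,0,1,0,0,-1,0,0,0,1]' | tail -7
python3 -c "
from plan import *
x,y=cad(-28,-78);go(x,y,140,1.318)"
```

```text
time: 6.4
tool_pos: [521.0, 328.0, 4.9]
tcp_rot: [3.141, -0.001, 1.318]
contact_force: [-0.2, 0.8, 2.6]
grip_width: 29.3
finger_force: 30.0
time: 6.9
tool_pos: [520.5, 327.8, 141.8]
tcp_rot: [3.141, -0.001, 1.318]
contact_force: [0.3, -0.4, -0.1]
grip_width: 29.2
finger_force: 30.0
wz 0.00 shift -16.480 3.177 0.060 | yaw now 1.318
```

```bash
python3 -m pendant '[-1,0.2,0,0,0,0,1,-1,0.2,0,0,0,0,1,-1,0.2,0,0,0,0,1,-1,0.2,0,0,0,0,1,-1,0.2,0,0,0,0,1,-1,0.2,0,0,0,0,1,-1,0.2,0,0,0,0,1,-1,0.2,0,0,0,0,1]' | tail -1
python3 -m pendant '[-1,0.2,0,0,0,0,1,-1,0.2,0,0,0,0,1,-1,0.2,0,0,0,0,1,-1,0.2,0,0,0,0,1,-1,0.2,0,0,0,0,1,-1,0.2,0,0,0,0,1,-1,0.2,0,0,0,0,1,-1,0.18,0,0,0,0,1,-0.48,0,0,0,0,0,1,0,0,0,0,0,0,1,0,0,0,0,0,0,1]' | tail -7
python3 -c "
from plan import *
x,y=cad(-28,-78);go(x,y,15,1.318)"
```

```text
finger_force: 30.0
time: 8.8
tool_pos: [489.4, -173.9, 139.7]
tcp_rot: [-3.141, -0.001, 1.318]
contact_force: [0.4, -0.1, 0.2]
grip_width: 29.2
finger_force: 30.0
wz -0.00 shift -0.027 -0.000 4.155 | yaw now 1.318
```

```bash
python3 -m pendant '[0,0,0.9,0,0,0,1,0,0,0.9,0,0,0,1,0,0,0.8,0,0,0,1,0,0,0.7,0,0,0,1,0,0,0.5,0,0,0,1,0,0,0.3,0,0,0,1,0,0,0,0,0,0,1,0,0,0,0,0,0,0.13,0,0,0,0,0,0,0.13,0,0,0,0,0,0,0.13,0,0,0,0,0,0,0.13]' | tail -6
python3 -m pendant '[0,0,-0.3,0,0,0,0.13,0,0,-0.8,0,0,0,0.13,0,0,-1,0,0,0,0.13,0,0,-1,0,0,0,-0.4,0,0,-1,0,0,0,-0.4]' | tail -6
python3 - <<'E'
from fit import *
from plan import cad,go
C=("scene","top"); I={c:capture(c) for c in C}
m={c:hsv(I[c],c,(100,120,30),(130,255,255),cad(-28,-78),22,25) for c in C};print({c:v.sum() for c,v in m.items()})
for c in C: print(c,fit({c:m[c]},[q+[0,0,7] for q in MOD["cap"]],(*cad(-28,-78),0),False))
print(cad(-28,-78))
m={c:near(c,"caddy",(540,-104)) for c in C}
for c in C:
    if m[c] is not None: print(c,fit({c:m[c]},MOD["caddy"],(536,-106,-.25)))
go(437,163,120,1.318)
cv2.imwrite("pics/p1.png",cv2.resize(I["top"][60:320,110:430,::-1],None,fx=2.3,fy=2.3,interpolation=cv2.INTER_CUBIC))
E
```

```text
time: 9.9
tool_pos: [489.8, -174.9, 17.0]
tcp_rot: [3.141, 0.0, 1.318]
contact_force: [0.6, -0.3, -0.5]
grip_width: 40.2
finger_force: 0.0
time: 10.4
tool_pos: [489.4, -174.7, 141.4]
tcp_rot: [3.141, 0.0, 1.318]
contact_force: [0.2, -0.3, -0.3]
grip_width: 51.2
finger_force: 0.0
{'scene': np.int64(54), 'top': np.int64(79)}
scene (array([ 479.587, -182.358]), np.float64(0.354))
top (array([ 488.188, -173.813]), np.float64(0.666))
(np.float64(489.1672090266595), np.float64(-174.70826815820658))
scene (array([ 5.36607e+02, -1.07632e+02, -2.48000e-01]), np.float64(0.979))
top (array([ 5.43581e+02, -7.43160e+01, -2.45000e-01]), np.float64(0.811))
wz 0.00 shift 10.464 -4.518 0.680 | yaw now 1.318
```

View pics/p1.png

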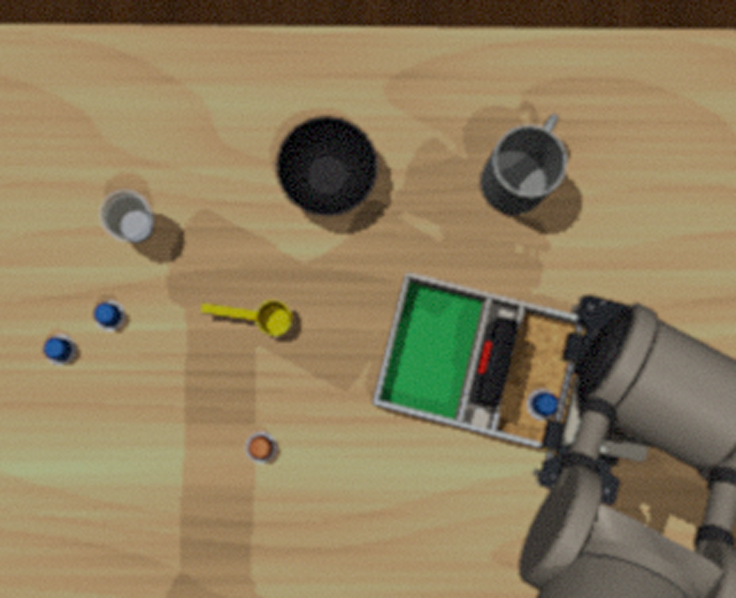

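The top view shows the blue capsule standing in the cork bin at (544,404). The caddy hasn't moved, and the arm covers the bin's right end. Next is the copper capsule.

```bash
python3 -m pendant '[1,-0.45,0,0,0,0,-0.4,1,-0.45,0,0,0,0,-0.4,1,-0.45,0,0,0,0,-0.4,1,-0.45,0,0,0,0,-0.4,1,-0.45,0,0,0,0,-0.4,1,-0.45,0,0,0,0,-0.4,1,-0.45,0,0,0,0,-0.4,1,-0.45,0,0,0,0,-0.4,1,-0.45,0,0,0,0,-0.4,1,-0.47,0,0,0,0,-0.4,0.46,0,0.7,0,0,0,-0.4,0,0,0.9,0,0,0,-0.4]' | tail -6
python3 -m pendant '[0,0,1,0,0,0,-0.4,0,0,0,0,0,0,-0.4,0,0,0,0,0,0,-0.4]' | tail -6
python3 - <<'E'
from plan import *
go(437,163,5,1.318)
E
```

```text
time: 11.8
tool_pos: [436.8, 164.9, 90.9]
tcp_rot: [3.14, -0.001, 1.321]
contact_force: [0.6, -0.5, -0.2]
grip_width: 64.0
finger_force: 0.0
time: 12.1
tool_pos: [436.0, 162.8, 61.0]
tcp_rot: [-3.139, 0.001, 1.318]
contact_force: [0.8, 0.8, 0.1]
grip_width: 64.0
finger_force: 0.0
wz 0.00 shift 0.014 0.032 1.867 | yaw now 1.318
```

```bash
python3 -m pendant '[0,0,0.6,0,0,0,-0.4,0,0,0.6,0,0,0,-0.4,0,0,0.4,0,0,0,-0.4,0,0,0.25,0,0,0,-0.4,0,0,0,0,0,0,1,0,0,0,0,0,0,1,0,0,0,0,0,0,1,0,0,0,0,0,0,1,0,0,0,0,0,0,1,0,0,0,0,0,0,1]' | tail -7
python3 -m pendant '[0,0,-0.5,0,0,0,1,0,0,-1,0,0,0,1,0,0,-1,0,0,0,1,0,0,-1,0,0,0,1,0,0,-1,0,0,0,1]' | tail -7
python3 -c "
from plan import *
x,y=cad(28,-62);go(x,y,140,1.318)"
```

```text
time: 13.1
tool_pos: [436.9, 163.1, 6.3]
tcp_rot: [3.141, -0.0, 1.318]
contact_force: [0.1, -0.9, 4.5]
grip_width: 28.9
finger_force: 30.1
time: 13.6
tool_pos: [436.3, 163.0, 142.1]
tcp_rot: [-3.141, 0.0, 1.318]
contact_force: [1.3, 0.3, -0.2]
grip_width: 28.9
finger_force: 30.0
wz 0.01 shift -9.925 6.388 0.071 | yaw now 1.318
```

```bash
python3 -m pendant '[-1,0.64,0,0,0,0,1,-1,0.64,0,0,0,0,1,-1,0.64,0,0,0,0,1,-1,0.64,0,0,0,0,1,-1,0.64,0,0,0,0,1,-1,0.64,0,0,0,0,1,-1,0.64,0,0,0,0,1,-1,0.64,0,0,0,0,1,-1,0.64,0,0,0,0,1,-0.92,0.63,0,0,0,0,1,0,0,0,0,0,0,1,0,0,0,0,0,0,1]' | tail -6
python3 -c "
from plan import *
x,y=cad(28,-62);go(x,y,15,1.318)"
```

```text
time: 14.8
tool_pos: [547.4, -173.3, 140.3]
tcp_rot: [-3.14, -0.001, 1.317]
contact_force: [-0.3, 0.4, 0.9]
grip_width: 29.0
finger_force: 30.0
wz -0.02 shift 0.000 -0.002 4.178 | yaw now 1.317
```

```bash
python3 -m pendant '[0,0,0.9,0,0,0,1,0,0,0.9,0,0,0,1,0,0,0.8,0,0,0,1,0,0,0.7,0,0,0,1,0,0,0.5,0,0,0,1,0,0,0.3,0,0,0,1,0,0,0,0,0,0,1,0,0,0,0,0,0,0.13,0,0,0,0,0,0,0.13,0,0,0,0,0,0,0.13,0,0,0,0,0,0,0.13]' | tail -6
python3 -m pendant '[0,0,-0.3,0,0,0,0.13,0,0,-0.8,0,0,0,0.13,0,0,-1,0,0,0,0.13,0,0,-1,0,0,0,0.13,0,0,-1,0,0,0,0.13,0,0,0,0,0,0,0.13]' | tail -6
python3 - <<'E'
from fit import *
from plan import cad,go
C=("scene","top"); I={c:capture(c) for c in C}
m={c:hsv(I[c],c,(20,120,50),(35,255,255),(590,149),25,60) for c in C}
print(fit(m,MOD["scoop"],(589,149,-1.7)))
go(594.9,184.2,110,1.433)
cv2.imwrite("pics/p2.png",np.hstack([cv2.resize(I["scene"][80:240,140:300,::-1],(390,390)),cv2.resize(I["top"][150:280,260:390,::-1],(390,390))]))
E
```

```text
time: 15.9
tool_pos: [548.2, -173.2, 18.5]
tcp_rot: [3.14, 0.0, 1.318]
contact_force: [0.1, 0.9, -0.6]
grip_width: 40.3
finger_force: 0.0
time: 16.5
tool_pos: [550.2, -174.1, 146.2]
tcp_rot: [3.133, 0.002, 1.318]
contact_force: [0.5, -0.3, 1.2]
grip_width: 39.8
finger_force: 0.0
(array([589.877, 148.924,  -1.703]), np.float64(0.91))
wz -1.64 shift 12.013 -0.091 1.065 | yaw now 1.318
```

View pics/p2.png

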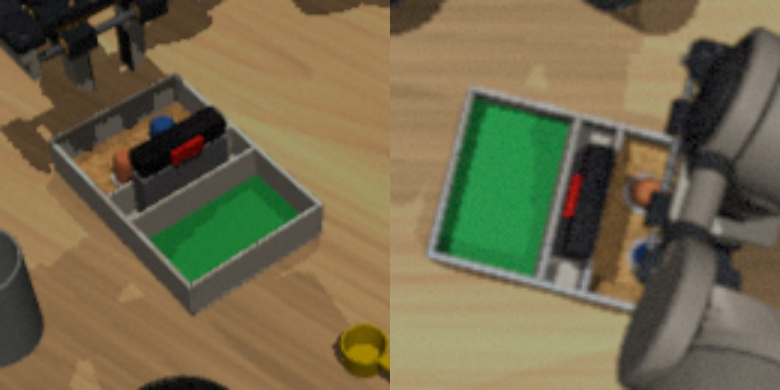

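Scene crop (left half) shows both capsules standing in the cork bin, blue at (163,127) and copper at (125,165), with the handle still in. The scoop hasn't moved. I'm picking up the scoop by its handle.

```bash
python3 -m pendant '[0,0,0,0,0,-0.82,0.13,0,0,0,0,0,-0.82,0.13,1,0,0,0,0,0,0.13,1,0,0,0,0,0,0.13,1,0,0,0,0,0,0.13,1,0,0,0,0,0,0.13,1,0,0,0,0,0,0.13,1,0,0,0,0,0,0.13,1,0,0,0,0,0,0.13,1,0,0,0,0,0,0.13,1,0,0,0,0,0,0.13,1,0,0,0,0,0,0.13]' | tail -6
python3 -m pendant '[1,0,0,0,0,0,0.13,1,-0.1,0,0,0,0,0.13,0,0,0.9,0,0,0,0.13,0,0,0.9,0,0,0,0.13,0,0,0,0,0,0,0.13,0,0,0,0,0,0,0.13,0,0,0,0,0,0,0.13]' | tail -6
python3 - <<'E'
from plan import *
print(get_obs()["tool_pos"],get_obs()["tcp_rot"])
go(594.9,184.6,18,1.435)
E
```

```text
time: 17.8
tool_pos: [588.3, 125.3, 139.4]
tcp_rot: [-3.139, 0.001, 1.433]
contact_force: [0.3, -0.8, 0.1]
grip_width: 39.7
finger_force: 0.0
time: 18.5
tool_pos: [595.2, 183.8, 88.0]
tcp_rot: [3.14, -0.001, 1.432]
contact_force: [-0.1, 0.2, 0.4]
grip_width: 39.9
finger_force: 0.0
[595.18188017 183.83451782  88.04170837] [ 3.14002794e+00 -6.00759557e-04  1.43238089e+00]
wz -0.04 shift 0.024 -0.013 2.335 | yaw now 1.432
```

```bash
python3 -m pendant '[0,0,0.8,0,0,0,0.13,0,0,0.7,0,0,0,0.13,0,0,0.5,0,0,0,0.13,0,0,0.3,0,0,0,0.13,0,0,0,0,0,0,0.13,0,0,0,0,0,0,1,0,0,0,0,0,0,1,0,0,0,0,0,0,1,0,0,0,0,0,0,1,0,0,0,0,0,0,1,0,0,0,0,0,0,1]' | tail -6
python3 -m pendant '[0,0,-0.4,0,0,0,1,0,0,-0.8,0,0,0,1,0,0,-1,0,0,0,1,0,0,-1,0,0,0,1,0,0,-0.9,0,0,0,1,0,0,0,0,0,0,1]' | tail -6
python3 -c "
from plan import *
x,y=cad(-3,70);go(x,y,140,2.889)"
```

```text
time: 19.6
tool_pos: [594.7, 184.1, 18.4]
tcp_rot: [3.141, -0.0, 1.433]
contact_force: [-0.6, 1.1, 3.2]
grip_width: 11.3
finger_force: 30.0
time: 20.2
tool_pos: [596.7, 184.4, 146.1]
tcp_rot: [3.133, -0.003, 1.433]
contact_force: [0.7, 1.1, -1.0]
grip_width: 11.6
finger_force: 30.0
wz -20.86 shift -0.357 -7.553 0.205 | yaw now 1.433
```

```bash
python3 -m pendant '[0,0,0,0,0,-1,1,0,0,0,0,0,-1,1,0,0,0,0,0,-1,1,0,0,0,0,0,-1,1,0,0,0,0,0,-1,1,0,0,0,0,0,-1,1,0,0,0,0,0,-1,1,0,0,0,0,0,-1,1,0,0,0,0,0,-1,1,0,0,0,0,0,-1,1,0,0,0,0,0,-1,1]' | tail -1
python3 -m pendant '[0,0,0,0,0,-1,1,0,0,0,0,0,-1,1,0,0,0,0,0,-1,1,0,0,0,0,0,-1,1,0,0,0,0,0,-1,1,0,0,0,0,0,-1,1,0,0,0,0,0,-1,1,0,0,0,0,0,-1,1,0,0,0,0,0,-1,1,0,0,0,0,0,-0.86,1,0,0,0,0,0,0,1]' | tail -5
python3 - <<'E'
from fit import *
from plan import cad,go
x,y=cad(-3,70);go(x,y,140,2.889)
C=("scene","top"); I={c:capture(c) for c in C}
im=[]
for c in C:
    u,v=map(int,proj(c,[594,184,135])); im.append(cv2.resize(I[c][max(0,v-55):v+55,u-55:u+55,::-1],(390,390)))
cv2.imwrite("pics/p3.png",np.hstack(im))
E
```

```text
finger_force: 30.0
tool_pos: [594.0, 183.8, 140.4]
tcp_rot: [-3.141, -0.001, 2.89]
contact_force: [1.3, 0.9, -1.2]
grip_width: 11.4
finger_force: 30.0
wz 0.01 shift -0.439 -7.513 0.014 | yaw now 2.890
```

View pics/p3.png

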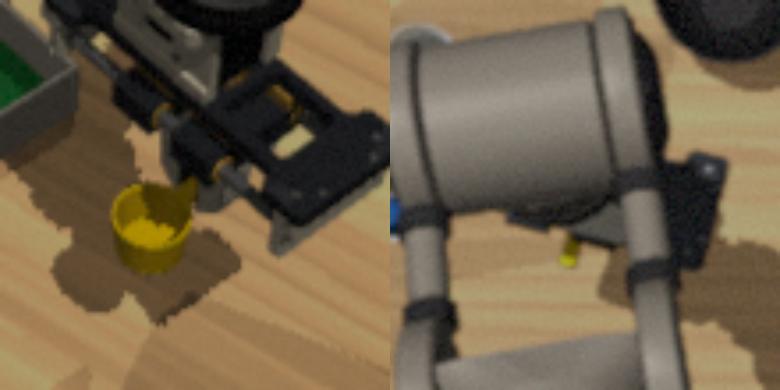

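The scoop is held level by its handle, with the cup at left-crop (150,228) pointing away from the robot as planned. Moving it over the green bin.

```bash
python3 -m pendant '[-0.05,-0.9,0,0,0,0,1,-0.05,-0.9,0,0,0,0,1,-0.05,-0.9,0,0,0,0,1,-0.05,-0.9,0,0,0,0,1,-0.05,-0.9,0,0,0,0,1,-0.05,-0.9,0,0,0,0,1,-0.05,-0.9,0,0,0,0,1,-0.05,-0.9,0,0,0,0,1,-0.04,-0.31,0,0,0,0,1,0,0,0,0,0,0,1,0,0,0,0,0,0,1]' | tail -5
python3 -c "
from plan import *
x,y=cad(-3,70);go(x,y,40,2.889)"
```

```text
tool_pos: [551.1, -36.8, 140.9]
tcp_rot: [3.141, -0.0, 2.889]
contact_force: [0.3, 0.4, -0.1]
grip_width: 11.6
finger_force: 30.0
wz -0.01 shift 0.014 -0.033 3.363 | yaw now 2.889
```

```bash
python3 -m pendant '[0,0,0.8,0,0,0,1,0,0,0.8,0,0,0,1,0,0,0.7,0,0,0,1,0,0,0.5,0,0,0,1,0,0,0.35,0,0,0,1,0,0,0.2,0,0,0,1,0,0,0,0,0,0,1,0,0,0,0,0,0,0.3,0,0,0,0,0,0,0.3,0,0,0,0,0,0,0.3,0,0,0,0,0,0,0.3]' | tail -5
python3 -m pendant '[0,0,-0.3,0,0,0,0.3,0,0,-0.7,0,0,0,0.13,0,0,-0.9,0,0,0,-0.4,0,0,-0.9,0,0,0,-0.4,0,0,-0.6,0,0,0,-0.4,0,0,0,0,0,0,-0.4,0,0,0,0,0,0,-0.4]' | tail -5
python3 - <<'E'
from fit import *
from plan import cad,go
C=("scene","top"); I={c:capture(c) for c in C}
m=near("scene","caddy",(540,-104))
if m is not None: print(fit({"scene":m},MOD["caddy"],(536,-106,-.25)))
m={c:hsv(I[c],c,(20,120,50),(35,255,255),cad(0,70),25,50) for c in C}
print({c:v.sum() for c,v in m.items()},fit({"scene":m["scene"]},[q+[0,0,7] for q in MOD["scoop"]],(*cad(32,70),-.25)),cad(32,70))
x,y=cad(0,0);go(x,y,68,2.889)
cv2.imwrite("pics/p4.png",np.hstack([cv2.resize(I["scene"][80:240,140:300,::-1],(390,390)),cv2.resize(I["top"][150:280,260:390,::-1],(390,390))]))
E
```

```text
tool_pos: [551.2, -37.6, 40.9]
tcp_rot: [3.141, 0.001, 2.889]
contact_force: [0.4, 0.4, -0.1]
grip_width: 31.5
finger_force: 0.0
tool_pos: [550.9, -37.5, 142.6]
tcp_rot: [3.141, 0.001, 2.889]
contact_force: [-0.3, -0.6, 0.3]
grip_width: 64.1
finger_force: 0.0
(array([ 5.36865e+02, -1.07987e+02, -2.46000e-01]), np.float64(0.81))
{'scene': np.int64(455), 'top': np.int64(47)} (array([ 5.85277e+02, -4.61980e+01, -2.76000e-01]), np.float64(0.91)) (np.float64(584.3029777459741), np.float64(-46.43829696391225))
wz 0.00 shift -0.108 -2.342 2.442 | yaw now 2.889
```

View pics/p4.png

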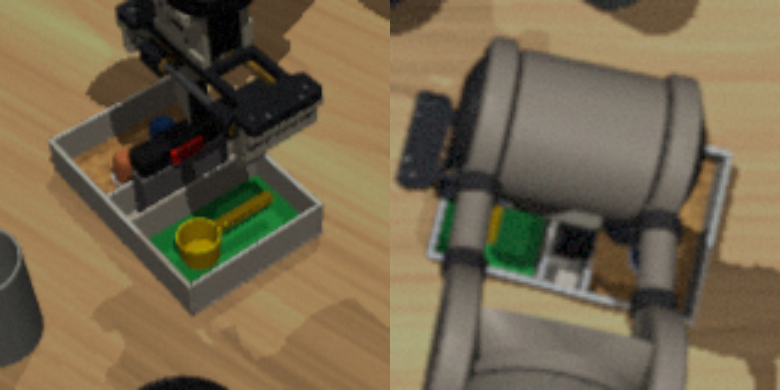

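The scoop stands in the green bin with its cup at left-crop (198,243), handle along the bin, and both capsules are still in the cork bin. Next I go over the handle bar and down.

```bash
python3 -m pendant '[-0.03,-0.6,0,0,0,0,-0.4,-0.03,-0.6,0,0,0,0,-0.4,-0.03,-0.6,0,0,0,0,-0.4,-0.02,-0.5,0,0,0,0,-0.4,0,0,0,0,0,0,-0.4,0,0,0,0,0,0,-0.4,0,0,0.7,0,0,0,-0.4,0,0,0.7,0,0,0,-0.4,0,0,0.5,0,0,0,-0.4,0,0,0.35,0,0,0,-0.4,0,0,0.2,0,0,0,-0.4,0,0,0,0,0,0,-0.4]' | tail -5
python3 -c "
from plan import *
x,y=cad(0,1.5);go(x,y,68,2.889)"
```

```text
tool_pos: [536.7, -104.7, 68.4]
tcp_rot: [3.141, -0.001, 2.89]
contact_force: [0.2, 0.2, 0.3]
grip_width: 64.2
finger_force: 0.0
wz 0.01 shift 0.017 -0.008 0.012 | yaw now 2.890
```

```bash
python3 -m pendant '[0,0,0,0,0,0,1,0,0,0,0,0,0,1,0,0,0,0,0,0,1,0,0,0,0,0,0,1,0,0,0,0,0,0,1,0,0,0,0,0,0,1,0,0,0,0,0,0,1,0,0,0,0,0,0,1,0,0,0,0,0,0,1,0,0,0,0,0,0,1]'
```

```text
time: 27.75
tool_pos: [537.0, -105.7, 69.2]
tcp_rot: [-3.141, 0.001, 2.889]
contact_force: [-1.4, -5.9, 4.2]
grip_width: 25.9
finger_force: 30.0
```

The opening is 25.9 mm, so the button is flush. Pulling the handle out slowly.

```bash
python3 -m pendant '[0,0,-0.15,0,0,0,1,0,0,-0.15,0,0,0,1,0,0,-0.15,0,0,0,1,0,0,-0.15,0,0,0,1,0,0,-0.15,0,0,0,1,0,0,-0.15,0,0,0,1,0,0,-0.15,0,0,0,1]' | tail -5
python3 -m pendant '[0,0,-0.15,0,0,0,1,0,0,-0.15,0,0,0,1,0,0,-0.15,0,0,0,1,0,0,-0.15,0,0,0,1,0,0,-0.15,0,0,0,1,0,0,-0.15,0,0,0,1,0,0,-0.15,0,0,0,1,0,0,0,0,0,0,1,0,0,0,0,0,0,1]' | tail -5
```

```text
tool_pos: [536.6, -104.9, 100.7]
tcp_rot: [3.141, -0.001, 2.889]
contact_force: [-1.0, -0.7, -2.6]
grip_width: 25.6
finger_force: 30.0
tool_pos: [537.0, -105.2, 131.6]
tcp_rot: [3.141, -0.0, 2.889]
contact_force: [-0.7, 0.1, -6.7]
grip_width: 26.0
finger_force: 30.0
```

```bash
python3 -m pendant '[0,0,-0.1,0,0,0,1,0,0,-0.1,0,0,0,1,0,0,-0.15,0,0,0,1,0,0,-0.2,0,0,0,1,0,0,-0.2,0,0,0,1,0,0,-0.2,0,0,0,1,0,0,-0.2,0,0,0,1,0,0,-0.2,0,0,0,1,0,0,-0.2,0,0,0,1,0,0,-0.15,0,0,0,1,0,0,-0.1,0,0,0,1,0,0,-0.05,0,0,0,1]' | tail -5
python3 -m pendant '[0,0,0,0,0,0,1,0,0,0,0,0,0,1,0,0,0,0,0,0,1,0,0,0,0,0,0,1,0,0,0,0,0,0,1]'
python3 - <<'E'
from fit import *
from plan import cad,go
I={c:capture(c) for c in("scene","top")}
for n in("cups","pitcher","bowl"):print(n,[np.round(onz("scene",r["location"],0)[:2],1) for r in pinpoint("scene",n)[:2]])
cv2.imwrite("pics/p5.png",np.hstack([cv2.resize(I["scene"][60:240,130:310,::-1],(390,390)),cv2.resize(I["top"][150:280,260:390,::-1],(390,390))]))
E
```

```text
tool_pos: [537.0, -105.2, 187.7]
tcp_rot: [3.142, 0.0, 2.889]
contact_force: [-0.1, -0.0, -6.8]
grip_width: 25.7
finger_force: 30.0
time: 31.05
tool_pos: [536.9, -105.1, 187.3]
tcp_rot: [3.141, -0.0, 2.889]
contact_force: [-0.2, 0.0, -6.6]
grip_width: 25.9
finger_force: 30.0
cups [array([706.3, 322.1])]
pitcher [array([ 761.4, -134.9])]
bowl [array([763.2,  79.9]), array([ 757.1, -142.2])]
```

View pics/p5.png

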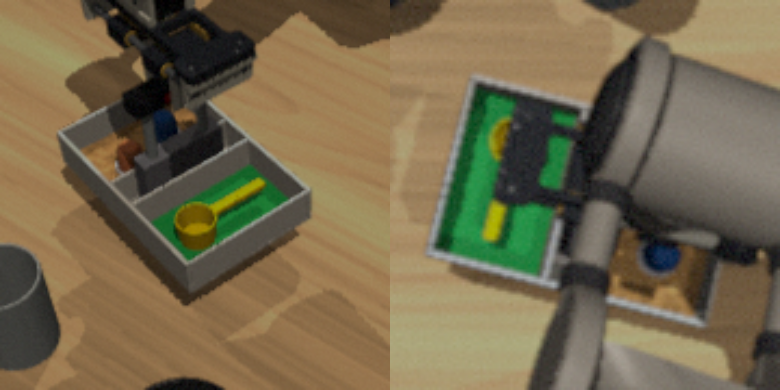

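The scene crop shows the caddy hanging level off the counter by the extended handle, with the scoop at (195,225) in green and the blue and copper capsules at (165,125) and (130,150) in cork. The load has held steady at 6.7 N since the second stop. Handing in.

```bash
python3 -c "
from plant import *
print(close_job())"
```

```text
the job is handed in; nothing more can be done
None
```

The job is handed in, but no verdict came back: the scoop is in the green bin, both capsules are in the cork bin, and the caddy hangs level and still from its extended handle, about 58 mm above the counter by the arm's travel.

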